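Skewer the sandal clips on the shoehorn and hang them on the rest

ROBOT

A 6-joint arm with a two-finger parallel gripper is mounted at the origin on the work surface. World frame = base frame: x ahead of the robot, y to its left, z up, the work surface at z = 0. Lengths are in m, angles in rad, forces in N, time in s.
With the tool pointing down it reaches from about 0.35 to 0.775 m from the base axis. Payload 5.5 kg.
Tool frame: the origin (TCP) lies midway between the tips of the shut fingers; the grasp point (between the pads) lies 19 mm behind it; z points along the fingers, y is the direction in which the jaws open and shut (so a half turn about z gives the same grasp; the last joint's range is limited). The gripper opens to 85 mm and grips with 20 to 120 N. Pads are 22 mm wide; open, the fingers measure 114 mm over their backs; the gripper's body (76 mm by 85 mm) begins 54 mm behind the grasp point. The pads swing forward as they close: fully open they stand 13 mm farther back than shut.
Start: joints at [0.986, 0.313, 0.046, 1.304, 0, 1.431], TCP at [0.247, 0.519, 0.231] pointing down, gripper open.
Joint ranges: [-2.76, 2.76], [-0.86, 1.69], [-1.03, 1.26], [-2.2, 2.34], [-1.47, 1.5], [-3.14, 3.14]. Speed limits (rad/s): [2.57, 2.57, 3.14, 3.14, 3.14, 3.14].

INTERFACE

Orientations are given as a unit quaternion [w, x, y, z].
In Python, from workcell import env gives the robot as it stands.
- The arm moves only by the shell command python3 -m creep 'ROWS' [OPENING] [FORCE]. ROWS is JSON, a list of rows, each a list of 6 numbers: the shift along the tool's x, y, z in m, then the turn, a rotation vector about the tool's x, y, z in degrees. A call has exactly 8 rows; each row is the pose to reach, as a shift and turn from the pose commanded when the call began, along the tool's axes at that moment; what a row does not reach only later rows make up. A row lasts 1/10 s, in which the tool goes at most 50 mm and 8.59 degrees, less where a joint would pass 70% of its speed; a pose out of reach is approached as far as the arm can. A call with a gripper value outside its range is refused whole. OPENING is the finger opening in m, from 0 to 0.0854, set as the call begins (- or left out, the last holds). The fingers move at their own pace and stop on an object; FORCE is the grip in N (left out, the last holds). Time passes only in rows, so rows that repeat a pose let the fingers close, or fill a call up. It gives the time, the measured TCP pose, the force and the opening at its end, in the units of the state.
- env.get_state(): the state, without advancing time (a new reading comes with each control period).
- env.read_camera(name): name is "side" or "top" or "wrist"; returns (picture, depth): 480x640x3 uint8, blue, green, red; 480x640 float32, m along the optical axis (not along the pixel's ray), 0 where there is no reading.
- env.camera_params(name): a dict with "fx", "fy", "cx", "cy" (pixels), "k1" (the pictures are not rectified: a ray, as slopes to the right and down, at radius r is drawn at 1 + k1 r^2 times it, then the intrinsics apply), "position" and "orientation" of the camera in the world. Camera axes: x right, y up, looking along -z (the intrinsics and any distortion apply to the point x, -y, -z); pixel columns grow to the right and rows downward; lengths in m; the calibration is good to about 2 mm. A picture is of the moment at which its call begins: read the wrist's pose just before it. camera_params takes no time and is no camera call; for the wrist camera it gives the pose at the moment of the call.
- env.hand_in(): hands the job in, once; it reports no verdict.
The state is a dict: "clock": time; "joint_pos": joint angles; "qvel": joint speeds; "tau": joint torques, N m; "tcp_pos": TCP position; "orientation": TCP orientation; "wrist_force": force on the tool from outside, world axes, zero at the start; "ft_torque": the same for the moment, N m; "finger_gap": finger opening in m.
Only numpy, scipy, OpenCV 4.12 (cv2) and the standard library are available. Lean on these libraries where they do the work, as an engineer would, in place of code of your own. Each camera call takes 0.05 s, during which the arm holds its last target. There are 200 camera calls.

TASK

Pick up the steel shoehorn by its black sleeve, thread its ball-ended stem through the eyes of both sandal clips standing in the silicone tray, and lift the two off together, without the gripper touching the clips. Then lay the shoehorn's stem in the two brass forks of the rest, one fork at the ball end and one at the blade end, so that both clips hang on the stem between the forks, and let go. Leave everything else on the ledge where it stands.

Things in the scene. Friction and masses are not known exactly. Their poses are not given: they have to be found in the camera images.
- shoehorn_grip (a point): Centre of the black sleeve (40 x 16 x 16 mm) by which the loose steel shoehorn is held, on the stem's axis. x axis along the stem towards the ball, z up as it lies. At the start it lies flat, sleeve centre 10 mm above the ledge, ball towards the robot's right. It balances close to the sleeve.
- clip_a_eye (a point): Centre of the round eye of the orange sandal clip, which stands upright, loose, in a slot of the tray. Eye 36 mm clear, 52 mm outside, of 8 mm round bar. x = axis of the hole, horizontal; z up the clip. The clip's underside is 78 mm below this point, its top 26 mm above.
- clip_b_eye (a point): The same on the yellow sandal clip, same shape, in the other slot; the two eyes are in line, about 36 mm apart.
- tray_line (a point): Midway between the two slots of the fixed dark silicone tray, at eye height, 84 mm above the ledge. x horizontal, along the line through both eyes, roughly to the robot's left; slots at x = +/-18 mm. Tray 100 mm along x, 92 mm wide, 28 mm high; slots 20 x 66 mm, 22 mm deep, floor 6 mm above the ledge.
- rest_line (a point): Midway between the two brass V forks of the fixed rest, 149 mm above the ledge, where a seated stem's axis lies. x horizontal through both forks, roughly to the robot's right; forks at x = +/-85 mm, of 8 mm bar, mouth 44 mm, tips 174 mm and bottom of V 130 mm above the ledge. Base 210 x 80 x 12 mm. Shoehorn laid centred with ball towards +x: sleeve centre at x = -43 mm.
- clip_a: The orange clip, 30 to 65 g; origin at the centre of its underside. Clamp bar 60 mm wide (y), 16 mm thick (x), 30 mm high, then a 20 mm wide neck up to the eye.
- clip_b: The yellow clip, as the orange one; origin at the centre of its underside.
- shoehorn: The shoehorn, about 200 g; origin and axes as shoehorn_grip. Along x from there: sleeve to +/-20 mm; round stem of 10 mm diameter from +20 to +130; ball of 20 mm diameter centred at +140, ending at +150; bare stem again from -20 to -60; then the blade to -160, 44 mm wide, reaching 10 mm below the axis.
- vase: bystander: empty blue glass vase, 80 mm diameter, 165 mm tall; origin at the centre of its foot
- key_bowl: bystander: white bowl, 110 mm diameter, 45 mm high; origin under its centre
- polish_tin: bystander: red tin, 76 mm diameter, 28 mm high; origin under its centre
- shoe_brush: bystander: wooden brush 150 x 48 x 38 mm; origin under its centre, long axis x
- glasses_case: bystander: black case 160 x 66 x 50 mm; origin under its centre, long axis x

How it is judged:
On the way:
1. both clips are threaded on the shoehorn's stem and lifted clear of the tray together (x of clip_a_eye in the frame of shoehorn_grip between 0.02 and 0.13 m and y of clip_a_eye in the frame of shoehorn_grip between -0.018 and 0.018 m and z of clip_a_eye in the frame of shoehorn_grip between -0.018 and 0.018 m and angle between the x axis of each of clip_a_eye, clip_b_eye and the x axis of shoehorn_grip, either way round below 0.9 rad and x of clip_b_eye in the frame of shoehorn_grip between 0.02 and 0.13 m and y of clip_b_eye in the frame of shoehorn_grip between -0.018 and 0.018 m and z of clip_b_eye in the frame of shoehorn_grip between -0.018 and 0.018 m and height (world z) of each of clip_a_eye, clip_b_eye above 0.12 m), for 0.2 s.
At the end, for the whole second after the job is handed in: The shoehorn lies in both forks (sleeve centre within 12 mm of the line of the forks sideways and in height, within 20 mm of centred along it, stem within 5 degrees of that line), both clips are still threaded on the stem and hang between the forks, and all is at rest (y of shoehorn_grip in the frame of rest_line between -0.012 and 0.012 m and z of shoehorn_grip in the frame of rest_line between -0.012 and 0.012 m and angle between the x axis of shoehorn_grip and the x axis of rest_line, either way round below 0.09 rad and (x of shoehorn_grip in the frame of rest_line between -0.063 and -0.023 m or x of shoehorn_grip in the frame of rest_line between 0.023 and 0.063 m) and x of clip_a_eye in the frame of shoehorn_grip between 0.02 and 0.13 m and y of clip_a_eye in the frame of shoehorn_grip between -0.018 and 0.018 m and z of clip_a_eye in the frame of shoehorn_grip between -0.018 and 0.018 m and angle between the x axis of each of clip_a_eye, clip_b_eye and the x axis of shoehorn_grip, either way round below 0.9 rad and x of clip_a_eye in the frame of rest_line between -0.079 and 0.079 m and linear speed of each of clip_a, clip_b below 0.03 m/s and x of clip_b_eye in the frame of shoehorn_grip between 0.02 and 0.13 m and y of clip_b_eye in the frame of shoehorn_grip between -0.018 and 0.018 m and z of clip_b_eye in the frame of shoehorn_grip between -0.018 and 0.018 m and x of clip_b_eye in the frame of rest_line between -0.079 and 0.079 m and linear speed of shoehorn below 0.02 m/s); the robot touches nothing.
It fails at once if the gripper's fingers touch a clip (contact force between the fingers and clip_a above 1 N or contact force between the fingers and clip_b above 1 N).
It fails at once if one clip is lifted while the other stays in the tray ((height (world z) of clip_a_eye above 0.15 m and height (world z) of clip_b_eye below 0.095 m) or (height (world z) of clip_b_eye above 0.15 m and height (world z) of clip_a_eye below 0.095 m)).
It fails at once if a bystander (vase, key bowl, polish tin, shoe brush, glasses case) is shifted by more than 25 mm or tipped (distance of vase from where it was at the start of the episode above 0.025 m or angle between vase's own z axis and vertical above 0.3 rad or distance of key_bowl from where it was at the start of the episode above 0.025 m or angle between key_bowl's own z axis and vertical above 0.3 rad or distance of polish_tin from where it was at the start of the episode above 0.025 m or angle between polish_tin's own z axis and vertical above 0.3 rad or distance of shoe_brush from where it was at the start of the episode above 0.025 m or angle between shoe_brush's own z axis and vertical above 0.3 rad or distance of glasses_case from where it was at the start of the episode above 0.025 m or angle between glasses_case's own z axis and vertical above 0.3 rad).
It also fails if it takes over 61 s, if anything falls off the work surface, if the arm or the gripper's body presses on something with over 40 N, if the wrist force passes 120 N, or if a joint passes its speed limit or range.

## Working session

There is one attempt and no reset: what is moved stays moved. The work goes in short steps, Python scripts to look and compute and a shell command to move; the robot and the scene stay as the last step left them, time stands still between calls to the robot, and variables do not carry over. Pictures are saved under pics/ and viewed, about 8 in all and at most 12, crops included, and the job is handed in when it is done.

```bash
ls; mkdir -p pics
python3 - <<'E'
from workcell import env
import cv2,numpy as np,pickle
print(env.get_state())
d={}
for n in("side","top","wrist"):
    p=env.camera_params(n);print(n,p)
    im,dp=env.read_camera(n);d[n]=(im,dp,p);cv2.imwrite(f"pics/{n}0.png",im)
pickle.dump(d,open("d0.pkl","wb"))
E
```

```text
pics
{'clock': 0.0, 'joint_pos': array([ 9.86410826e-01,  3.14018313e-01,  4.49919293e-02,  1.30360164e+00,
       -1.05507929e-06,  1.43117868e+00]), 'qvel': array([-0.00211211,  0.0013742 ,  0.00031003, -0.00068123, -0.00043794,
        0.00033632]), 'tau': array([-3.31009815e-04, -4.80625105e+01,  2.98533905e+01,  1.93530251e-02,
       -2.32112061e-04, -5.65898006e-06]), 'tcp_pos': array([0.24712933, 0.5186242 , 0.23040398]), 'orientation': array([-3.23851090e-04,  2.20555375e-01,  9.75374024e-01, -8.56678066e-04]), 'wrist_force': array([ 0.62084319, -0.8856785 , -0.19900623]), 'ft_torque': array([ 0.00307445, -0.02246731, -0.01868217]), 'finger_gap': 0.08525691422256472}
side {'fx': 461.38005420490015, 'fy': 461.38005420490015, 'cx': 321.4753196458194, 'cy': 241.78979915852779, 'k1': 0.013169224596649293, 'position': array([-0.02004094, -0.56827374,  0.76496873]), 'orientation': array([ 0.8351979 ,  0.40484091, -0.15496028, -0.3384311 ])}
top {'fx': 599.1452653723535, 'fy': 599.1452653723535, 'cx': 314.43830972332336, 'cy': 242.33839632578176, 'k1': -0.18696442792094, 'position': array([0.33157609, 0.02428188, 1.37805455]), 'orientation': array([ 0.71007808,  0.0647137 , -0.05103976, -0.69928263])}
wrist {'fx': 356.88453002518037, 'fy': 356.88453002518037, 'cx': 324.7723399914995, 'cy': 232.2985131439884, 'k1': -0.022742186300628305, 'position': array([0.18261773, 0.5488775 , 0.3716548 ]), 'orientation': array([ 0.83728919, -0.12026089, -0.07519262,  0.52804374])}
```

View pics/top0.png

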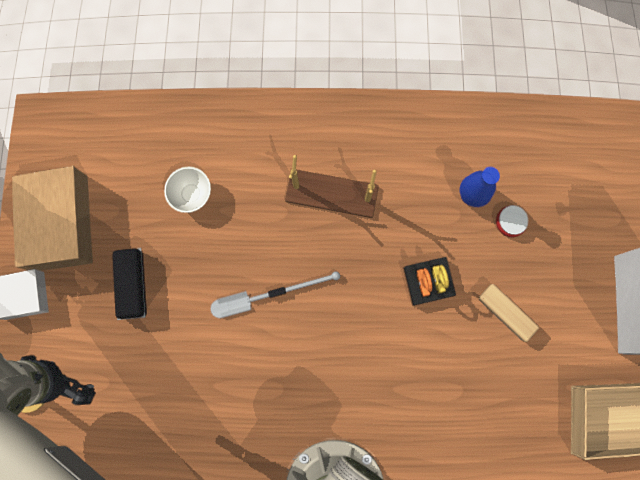

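View pics/side0.png

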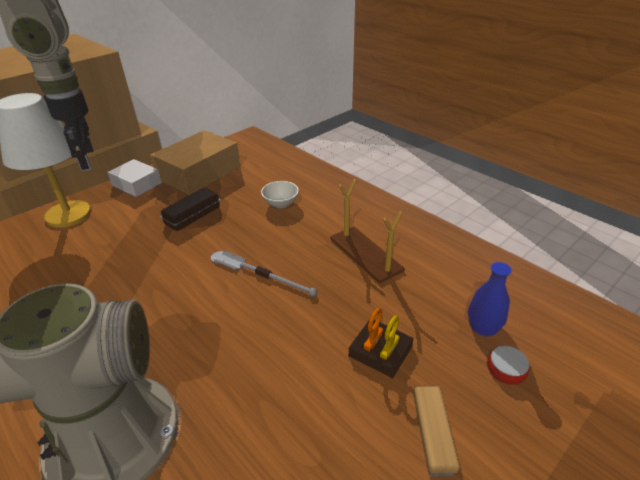

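The top view shows the shoehorn (sleeve near 277,292; ball near 335,276), the tray with clips at (430,281), the rest with fork tips near (294,158) and (373,172), and the brush just to the right of the tray. The side view shows the same layout, with eyes at about (376,318) and (392,325).

```bash
cat > h.py <<'E'
import numpy as np,cv2
from scipy.spatial.transform import Rotation as R
def rot(p): q=p["orientation"];return R.from_quat([q[1],q[2],q[3],q[0]]).as_matrix()
def rays(p,uv):
    uv=np.atleast_2d(np.asarray(uv,float));a=(uv-[p["cx"],p["cy"]])/[p["fx"],p["fy"]]
    s=a.copy()
    for _ in range(20): s=a/(1+p["k1"]*(s**2).sum(1,keepdims=True))
    return np.c_[s[:,0],-s[:,1],-np.ones(len(s))]@rot(p).T
def plane(p,uv,z):
    d=rays(p,uv);o=np.array(p["position"]);return o+d*((z-o[2])/d[:,2])[:,None]
def pts(p,dp,mask):
    v,u=np.nonzero(mask&(dp>0));return np.array(p["position"])+rays(p,np.c_[u,v])*dp[v,u][:,None]
def proj(p,X):
    c=(np.atleast_2d(X)-p["position"])@rot(p);s=np.c_[c[:,0],-c[:,1]]/-c[:,2:3]
    s=s*(1+p["k1"]*(s**2).sum(1,keepdims=True));return s*[p["fx"],p["fy"]]+[p["cx"],p["cy"]]
def mask(im,lo,hi): return cv2.inRange(cv2.cvtColor(im,cv2.COLOR_BGR2HSV),np.array(lo),np.array(hi))>0
def line(P):
    c=P.mean(0);u,s,vt=np.linalg.svd(P-c,full_matrices=False);return c,vt,s/np.sqrt(len(P))
E
python3 - <<'E'
import pickle;from h import *
d=pickle.load(open("d0.pkl","rb"))
def roi(m,x0,y0,x1,y1):
    o=np.zeros_like(m);o[y0:y1,x0:x1]=m[y0:y1,x0:x1];return o
def show(n,P):
    if len(P)<5: print(n,len(P));return
    c,vt,s=line(P);print(n,len(P),c.round(4),"dir",vt[0].round(3),"sd",s.round(4),"z",np.percentile(P[:,2],[2,50,98]).round(4))
for n,R0 in(("top",dict(sh=(200,260,350,325),sl=(262,280,292,302),tr=(395,250,465,312),rest=(275,140,390,225))),("side",dict(sh=(200,240,325,305),sl=(245,255,285,290),tr=(340,300,420,380),rest=(325,170,412,290)))):
    im,dp,p=d[n];print(n)
    show("steel",pts(p,dp,roi(mask(im,(0,0,90),(180,60,255)),*R0["sh"])))
    show("sleeve",pts(p,dp,roi(mask(im,(0,0,0),(180,255,60)),*R0["sl"])))
    for nm,lo,hi in(("orange",(3,190,150),(18,255,255)),("yellow",(22,150,120),(35,255,255))):
        P=pts(p,dp,roi(mask(im,lo,hi),*R0["tr"]));show(nm,P);show(nm+" hi",P[P[:,2]>.062])
    T=pts(p,dp,roi(mask(im,(0,0,0),(180,255,70)),*R0["tr"]));T=T[abs(T[:,2]-.028)<.006]
    show("traytop",T);r=cv2.minAreaRect(T[:,:2].astype(np.float32)*1000);print(r)
    P=pts(p,dp,roi(np.ones_like(dp,bool),*R0["rest"]));F=P[(P[:,2]>.135)&(P[:,2]<.19)]
    show("forks",F);m=F[:,1]>F[:,1].mean();show("f1",F[m]);show("f2",F[~m])
    B=P[abs(P[:,2]-.012)<.004];r=cv2.minAreaRect(B[:,:2].astype(np.float32)*1000);print("base",len(B),r)
E
```

```text
top
steel 1093 [0.4254 0.1902 0.0083] dir [-0.285  0.958 -0.041] sd [0.0895 0.0104 0.0045] z [-0.0022  0.0075  0.0201]
sleeve 102 [0.4406 0.1365 0.0188] dir [-0.264  0.963 -0.05 ] sd [0.0106 0.0042 0.0029] z [0.013  0.0187 0.0252]
orange 0
orange hi 0
yellow 274 [ 0.4737 -0.2292  0.0604] dir [-0.038 -0.032  0.999] sd [0.0295 0.0165 0.0037] z [0.0198 0.0494 0.1098]
yellow hi 129 [ 0.4735 -0.2301  0.0883] dir [ 0.128  0.042 -0.991] sd [0.0174 0.0131 0.0025] z [0.0624 0.0939 0.1108]
traytop 938 [ 0.4679 -0.2052  0.0283] dir [ 0.171 -0.985  0.002] sd [0.0325 0.0306 0.0026] z [0.0229 0.0284 0.0331]
((470.4821472167969, -211.11328125), (89.88287353515625, 101.49223327636719), 13.621371269226074)
forks 181 [0.6801 0.0151 0.1589] dir [-0.173 -0.985  0.   ] sd [0.0849 0.0146 0.0126] z [0.1354 0.1607 0.177 ]
f1 92 [0.6946 0.0973 0.1589] dir [-0.986  0.163 -0.039] sd [0.0145 0.0125 0.0023] z [0.1357 0.16   0.1762]
f2 89 [ 0.6652 -0.0698  0.159 ] dir [-0.963  0.185  0.196] sd [0.0147 0.0125 0.0024] z [0.1353 0.1615 0.1774]
base 2295 ((704.4960327148438, 16.819717407226562), (200.78195190429688, 
[... 692 characters left out ...]
 0.0115 0.002 ] z [0.0629 0.0869 0.1098]
traytop 1105 [ 0.4618 -0.2198  0.0274] dir [-0.602  0.799 -0.002] sd [0.0328 0.0256 0.0016] z [0.0232 0.0276 0.0303]
((470.63861083984375, -211.50204467773438), (91.99028778076172, 98.82176208496094), 13.795283317565918)
forks 212 [0.6765 0.0065 0.1555] dir [-0.172 -0.985 -0.   ] sd [0.0846 0.0147 0.0113] z [0.1367 0.1559 0.1736]
f1 96 [0.6924 0.0981 0.1556] dir [-0.987  0.162  0.019] sd [0.0147 0.0113 0.0022] z [0.1367 0.1561 0.1735]
f2 116 [ 0.6633 -0.0692  0.1555] dir [-0.988  0.148 -0.05 ] sd [0.0147 0.0113 0.0022] z [0.1368 0.1559 0.1735]
base 1571 ((677.32568359375, 14.921554565429688), (212.55142211914062, 81.50896453857422), 79.89569091796875)
```

```bash
cat > go.py <<'E'
# go.py x y z yaw : tool-frame shift (mm) and turn (deg) to TCP target, tool down, tool x at world yaw
import sys;from h import *;from workcell import env
s=env.get_state();q=s["orientation"];T=R.from_quat([q[1],q[2],q[3],q[0]]);x,y,z,w=map(float,sys.argv[1:5])
G=R.from_euler("z",w,degrees=True)*R.from_euler("x",180,degrees=True)
d=T.inv().apply(np.array([x,y,z])-s["tcp_pos"])
print("t",round(s["clock"],2),"shift",d.round(4),"turn",(T.inv()*G).as_rotvec(degrees=True).round(2),"F",s["wrist_force"].round(1),"gap",round(s["finger_gap"],4))
E
python3 go.py .425 .14 .20 106
python3 - <<'E'
import pickle;from h import *
d=pickle.load(open("d0.pkl","rb"))
# sleeve: rays of mask pixels in each view onto a mid-height plane
for n,(x0,y0,x1,y1),z in(("top",(255,275,300,310),.016),("side",(240,255,290,290),.013)):
    im,dp,p=d[n];m=mask(im,(0,0,0),(180,255,60)).astype(np.uint8)[y0:y1,x0:x1]
    k,l,st,c=cv2.connectedComponentsWithStats(m);i=1+st[1:,4].argmax();print(n,st[i],plane(p,c[i]+[x0,y0],z).round(4))
E
```

```text
t 0.15 shift [-0.3235 -0.2653  0.0309] turn [-8.000e-02  2.000e-02  4.851e+01] F [-0.3 -0.4  1.1] gap 0.0851
top [ 14  13  17   9 103] [[0.4408 0.1367 0.016 ]]
side [15 13 15 10 91] [[0.4383 0.1353 0.013 ]]
```

```bash
python3 -m creep '[[-0.03,-0.025,0,0,0,5],[-0.065,-0.053,0,0,0,11],[-0.1,-0.082,0,0,0,17],[-0.135,-0.11,0.005,0,0,23],[-0.17,-0.14,0.01,0,0,29],[-0.205,-0.168,0.015,0,0,35],[-0.24,-0.197,0.02,0,0,41],[-0.27,-0.222,0.02,0,0,46]]' 0.05 60 && python3 go.py .425 .14 .20 106
```

```text
clock: 0.95
tcp_pos: [0.3956, 0.2004, 0.2106]
orientation: [-0.0, 0.586, 0.81, -0.0]
wrist_force: [1.3, 0.4, 0.1]
finger_gap: 0.0501
t 0.95 shift [-0.0665  0.009   0.0106] turn [-0.06  0.    2.25] F [1.3 0.4 0.1] gap 0.0501
```

```bash
python3 -m creep '[[-0.03,0.004,0.005,0,0,1],[-0.055,0.007,0.008,0,0,2],[-0.0665,0.009,0.01,0,0,2.25],[-0.0665,0.009,0.01,0,0,2.25],[-0.0665,0.009,0.01,0,0,2.25],[-0.0665,0.009,0.01,0,0,2.25],[-0.0665,0.009,0.01,0,0,2.25],[-0.0665,0.009,0.01,0,0,2.25]]'
python3 - <<'E'
from workcell import env
import cv2,pickle
p=env.camera_params("wrist");im,dp=env.read_camera("wrist");pickle.dump((im,dp,p),open("w1.pkl","wb"));cv2.imwrite("pics/w1.png",im)
print(p["position"],env.get_state()["tcp_pos"])
E
```

```text
clock: 1.75
tcp_pos: [0.425, 0.1431, 0.2014]
orientation: [0.0, 0.599, 0.801, 0.0]
wrist_force: [0.5, -0.2, 0.1]
finger_gap: 0.0501
[0.40474804 0.21092362 0.34258738] [0.42508312 0.14294825 0.2014243 ]
```

View pics/w1.png

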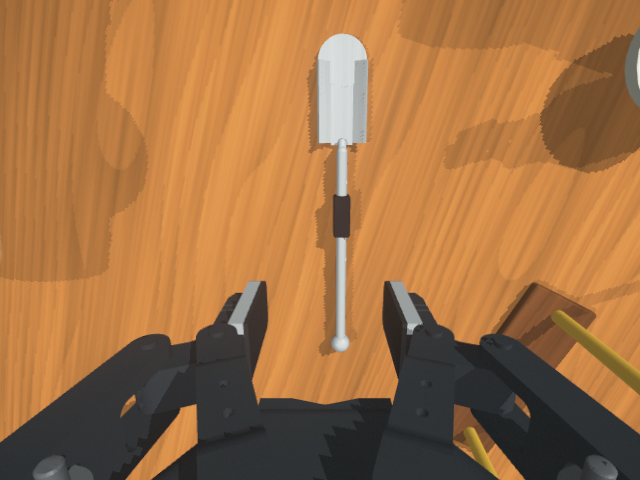

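The wrist view shows the shoehorn between the open jaws: sleeve about (341,216), ball about (340,343).

Run:
```python
import pickle;from h import *
im,dp,p=pickle.load(open("w1.pkl","rb"))
m=mask(im,(0,0,0),(180,255,85));m[:,:320]=0;m[:,365:]=0;m[:185]=0;m[250:]=0
k,l,st,c=cv2.connectedComponentsWithStats(m.astype(np.uint8));i=1+st[1:,4].argmax();print(st[i],c[i])
x,y,w,h=st[i][:4];e=plane(p,[[c[i][0],y-.5],[c[i][0],y+h-.5]],.018);print("len",np.linalg.norm(e[0]-e[1]),e.mean(0))
print("sleeve",plane(p,c[i],.017))
m=mask(im,(0,0,120),(180,70,255));v,u=np.nonzero(m);s=(abs(u-341)<12)&(v<328)&(((v>240))|((v>158)&(v<192)))
ax=plane(p,np.c_[u,v][s],.013);C,vt,sd=line(ax);print("axis",C,vt[0],np.degrees(np.arctan2(vt[0][1],vt[0][0])),sd)
s=(abs(u-340)<14)&(v>335)&(v<355);print("ball",plane(p,[u[s].mean(),v[s].mean()],.012))
```

```text
[334 195  16  42 652] [341.46165644 215.93251534]
len 0.040373736037035333 [0.44196922 0.13961145 0.018     ]
sleeve [[0.44210531 0.13931771 0.017     ]]
axis [0.45332909 0.10066581 0.013     ] [ 2.83741932e-01 -9.58900681e-01 -7.10930267e-29] -73.51633751882571 [5.42066852e-02 2.75674319e-03 1.04083409e-16]
ball [[0.48197773 0.00480895 0.012     ]]
```

```bash
python3 go.py .442 .139 .005 106.5
```

```text
t 1.8 shift [-0.0086  0.0151  0.1964] turn [ 0.02 -0.   -0.16] F [0.4 0.  0.1] gap 0.0504
```

```bash
python3 -m creep '[[-0.003,0.005,0.03,0,0,0],[-0.006,0.01,0.07,0,0,0],[-0.0086,0.0151,0.11,0,0,0],[-0.0086,0.0151,0.14,0,0,0],[-0.0086,0.0151,0.155,0,0,0],[-0.0086,0.0151,0.16,0,0,0],[-0.0086,0.0151,0.16,0,0,0],[-0.0086,0.0151,0.16,0,0,0]]' && python3 go.py .442 .139 .005 106.5
```

```text
clock: 2.6
tcp_pos: [0.4431, 0.1386, 0.0422]
orientation: [0.001, 0.6, 0.8, 0.001]
wrist_force: [0.7, -0.0, -0.2]
finger_gap: 0.0498
t 2.6 shift [ 0.0007 -0.001   0.0372] turn [ 0.1   0.01 -0.22] F [ 0.7 -0.  -0.2] gap 0.0498
```

```bash
python3 -m creep '[[0,-0.001,0.015,0,0,0],[0,-0.001,0.028,0,0,0],[0,-0.001,0.034,0,0,0],[0,-0.001,0.036,0,0,0],[0,-0.001,0.036,0,0,0],[0,-0.001,0.036,0,0,0],[0,-0.001,0.036,0,0,0],[0,-0.001,0.036,0,0,0]]' && python3 -m creep '[[0,0,0,0,0,0],[0,0,0,0,0,0],[0,0,0,0,0,0],[0,0,0,0,0,0],[0,0,0,0,0,0],[0,0,0,0,0,0],[0,0,0,0,0,0],[0,0,0,0,0,0]]' 0 80 && python3 go.py .442 .139 .15 103.7
```

```text
clock: 3.4
tcp_pos: [0.4416, 0.1381, 0.0057]
orientation: [0.0, 0.6, 0.8, 0.0]
wrist_force: [0.3, -0.4, -0.5]
finger_gap: 0.0504
clock: 4.2
tcp_pos: [0.4414, 0.138, 0.0057]
orientation: [0.0, 0.6, 0.8, 0.0]
wrist_force: [-1.5, 0.1, 5.4]
finger_gap: 0.014
t 4.2 shift [ 0.0008  0.0009 -0.1443] turn [0.03 0.   2.56] F [-1.5  0.1  5.4] gap 0.014
```

```bash
python3 -m creep '[[0,0,-0.01,0,0,0],[0,0,-0.03,0,0,1],[0,0,-0.06,0,0,2],[0,0,-0.09,0,0,2.6],[0,0,-0.11,0,0,2.6],[0,0,-0.115,0,0,2.6],[0,0,-0.115,0,0,2.6],[0,0,-0.115,0,0,2.6]]' && python3 go.py .4207 -.0072 .09 103.7
```

```text
clock: 5.0
tcp_pos: [0.4404, 0.1379, 0.1192]
orientation: [-0.001, 0.618, 0.786, -0.001]
wrist_force: [-0.6, -1.0, -2.1]
finger_gap: 0.0137
t 5.0 shift [-0.1363 -0.0533  0.0293] turn [-0.1  -0.01 -0.04] F [-0.6 -1.  -2.1] gap 0.0137
```

```bash
python3 -m creep '[[-0.02,-0.008,0,0,0,0],[-0.05,-0.02,0,0,0,0],[-0.085,-0.033,0.01,0,0,0],[-0.115,-0.045,0.02,0,0,0],[-0.13,-0.051,0.028,0,0,0],[-0.1363,-0.0533,0.0295,0,0,0],[-0.1363,-0.0533,0.0295,0,0,0],[-0.1363,-0.0533,0.0295,0,0,0]]'
python3 - <<'E'
from workcell import env
import cv2,pickle,numpy as np
d={}
for n in("side","top","wrist"):
    p=env.camera_params(n);im,dp=env.read_camera(n);d[n]=(im,dp,p)
pickle.dump(d,open("d2.pkl","wb"))
a=cv2.resize(d["top"][0][200:340,200:480],None,fx=2,fy=2);b=cv2.resize(d["side"][0][240:400,220:500],None,fx=2,fy=2)
cv2.imwrite("pics/s2.png",np.vstack([a,b])); 
print(env.get_state()["tcp_pos"])
E
python3 go.py .4527 -.1384 .080 103.7
```

```text
clock: 5.8
tcp_pos: [0.4216, -0.0065, 0.0906]
orientation: [-0.0, 0.618, 0.786, 0.0]
wrist_force: [0.3, 0.2, -1.9]
finger_gap: 0.0138
[ 0.42197163 -0.00625143  0.09100839]
t 5.95 shift [-0.1357 -0.0016  0.011 ] turn [ 0.03 -0.    0.05] F [-0.3  0.7 -1.2] gap 0.0138
```

View pics/s2.png

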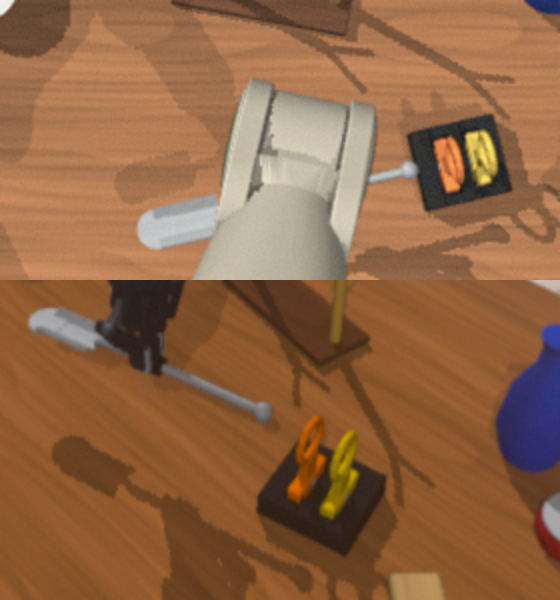

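The ball is at the left edge of the tray, roughly in line with the eyes. I'll compare the ball and eye positions numerically in the tray frame.

Run:
```python
import pickle;from h import *
d=pickle.load(open("d2.pkl","rb"));X=np.array([-.237,.972,0]);Z=np.array([0,0,1.]);Y=np.cross(Z,X);O=np.array([.4705,-.2113,0]);F=np.c_[X,Y,Z]
b={}
for n,(x0,y0,x1,y1),bx in(("top",(395,250,465,312),(396,276,414,294)),("side",(340,300,420,380),(343,297,360,314))):
    im,dp,p=d[n]
    for nm,lo,hi in(("orange",(3,180,100),(18,255,255)),("yellow",(20,130,100),(38,255,255))):
        m=mask(im,lo,hi);o=m*0;o[y0:y1,x0:x1]=m[y0:y1,x0:x1];P=pts(p,dp,o>0)
        if len(P)<10: print(n,nm,len(P));continue
        P=(P-O)@F;P=P[(P[:,2]>.066)];print(n,nm,len(P),"min",np.percentile(P,3,0).round(4),"max",np.percentile(P,97,0).round(4))
    m=mask(im,(0,0,90),(180,75,255));o=m*0;x0,y0,x1,y1=bx;o[y0:y1,x0:x1]=m[y0:y1,x0:x1];
    v,u=np.nonzero(o);print(n,"white",len(u),u.min(),u.max(),v.min(),v.max())
    P=(pts(p,dp,o>0)-O)@F;P=P[P[:,2]>.06];print("  pts",np.percentile(P,3,0).round(4),np.percentile(P,97,0).round(4))
# triangulate ball centre
uv={"top":(404.5,285),"side":(351,305.5)}
o=[np.array(d[n][2]["position"]) for n in uv];r=[rays(d[n][2],uv[n])[0] for n in uv]
t=np.linalg.lstsq(np.c_[r[0],-r[1]],o[1]-o[0],rcond=None)[0];A=o[0]+t[0]*r[0];B=o[1]+t[1]*r[1];print("ball tray",((A-O)@F).round(4),((B-O)@F).round(4))
```

```text
top orange 36 min [ 0.014  -0.023   0.0669] max [0.0212 0.0215 0.1109]
top yellow 137 min [-0.0235 -0.0202  0.0667] max [-0.0158  0.0226  0.1108]
top white 95 396 408 280 289
  pts [ 0.0631 -0.0068  0.0962] [0.0884 0.0087 0.1075]
side orange 179 min [ 0.0145 -0.0213  0.0665] max [0.0217 0.0238 0.1096]
side yellow 186 min [-0.0218 -0.0203  0.0665] max [-0.0146  0.024   0.1094]
side white 97 343 355 300 310
  pts [ 0.0622 -0.0034  0.0913] [0.0883 0.0086 0.1044]
ball tray [0.0695 0.001  0.097 ] [0.0701 0.0015 0.0969]
```

```bash
python3 -m creep '[[0,0,0.006,0,0,0],[-0.005,0,0.012,0,0,0],[-0.015,0,0.012,0,0,0],[-0.03,0,0.012,0,0,0],[-0.045,0,0.012,0,0,0],[-0.06,0,0.012,0,0,0],[-0.07,0,0.012,0,0,0],[-0.07,0,0.012,0,0,0]]' && python3 go.py .4527 -.1384 .079 103.7
```

```text
clock: 6.75
tcp_pos: [0.4389, -0.0766, 0.0788]
orientation: [0.0, 0.619, 0.786, 0.0]
wrist_force: [0.5, -0.2, -2.5]
finger_gap: 0.0137
t 6.75 shift [-0.0633 -0.001  -0.0001] turn [ 0.03  0.03 -0.16] F [ 0.5 -0.2 -2.5] gap 0.0137
```

```bash
python3 -m creep '[[-0.012,0,0,0,0,0],[-0.025,0,0,0,0,0],[-0.038,0,0,0,0,0],[-0.05,0,0,0,0,0],[-0.06,0,0,0,0,0],[-0.063,0,0,0,0,0],[-0.063,0,0,0,0,0],[-0.063,0,0,0,0,0]]'
python3 - <<'E'
from workcell import env
import cv2,pickle,numpy as np
d={}
for n in("side","top"):
    p=env.camera_params(n);im,dp=env.read_camera(n);d[n]=(im,dp,p)
pickle.dump(d,open("d3.pkl","wb"))
cv2.imwrite("pics/s3.png",np.hstack([cv2.resize(d["side"][0][270:400,300:430],None,fx=3,fy=3),cv2.resize(d["top"][0][220:350,360:490],None,fx=3,fy=3)]))
print(env.get_state()["wrist_force"])
E
python3 go.py .4527 -.1384 .079 103.7
```

```text
clock: 7.55
tcp_pos: [0.4528, -0.136, 0.0787]
orientation: [-0.0, 0.618, 0.786, 0.0]
wrist_force: [-0.6, 0.2, -2.0]
finger_gap: 0.0139
[-0.03457278 -0.20270381 -2.54854045]
t 7.65 shift [-0.0025 -0.0007 -0.0003] turn [-0.01 -0.03 -0.01] F [-0.  -0.2 -2.5] gap 0.0135
```

View pics/s3.png

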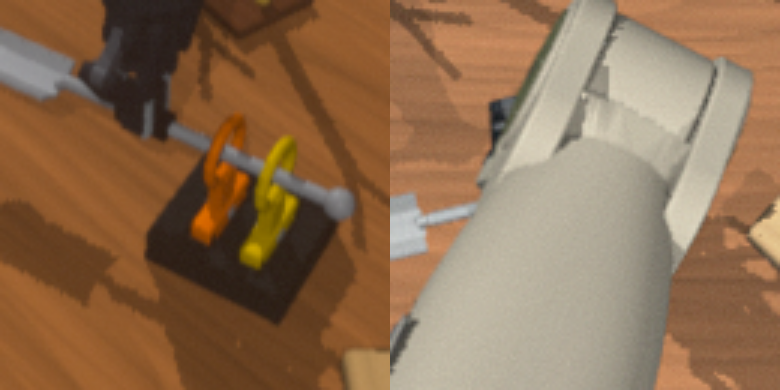

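The side view shows the stem passing through both eyes, with the ball beyond yellow. Next I lift slowly.

```bash
python3 -m creep '[[0,0,-0.005,0,0,0],[0,0,-0.01,0,0,0],[0,0,-0.014,0,0,0],[0,0,-0.018,0,0,0],[0,0,-0.023,0,0,0],[0,0,-0.03,0,0,0],[0,0,-0.037,0,0,0],[0,0,-0.044,0,0,0]]' && python3 -m creep '[[0,0,-0.007,0,0,0],[0,0,-0.016,0,0,0],[0,0,-0.026,0,0,0],[0,0,-0.038,0,0,0],[0,0,-0.05,0,0,0],[0,0,-0.06,0,0,0],[0,0,-0.066,0,0,0],[0,0,-0.068,0,0,0]]'
python3 - <<'E'
from workcell import env
import cv2,pickle,numpy as np
d={}
for n in("side","top"):
    p=env.camera_params(n);im,dp=env.read_camera(n);d[n]=(im,dp,p)
pickle.dump(d,open("d4.pkl","wb"))
cv2.imwrite("pics/s4.png",cv2.resize(d["side"][0][190:390,240:480],None,fx=3,fy=3))
E
python3 go.py .4527 -.1384 .079 103.7
```

```text
clock: 8.45
tcp_pos: [0.4531, -0.1363, 0.1235]
orientation: [0.0, 0.618, 0.786, 0.0]
wrist_force: [0.0, -0.5, -3.0]
finger_gap: 0.0138
clock: 9.25
tcp_pos: [0.4535, -0.1365, 0.1917]
orientation: [0.001, 0.618, 0.786, 0.0]
wrist_force: [0.4, -0.2, -3.9]
finger_gap: 0.0138
t 9.35 shift [-0.0019 -0.001   0.1119] turn [ 0.02  0.01 -0.03] F [-0.5  0.9 -3. ] gap 0.014
```

View pics/s4.png

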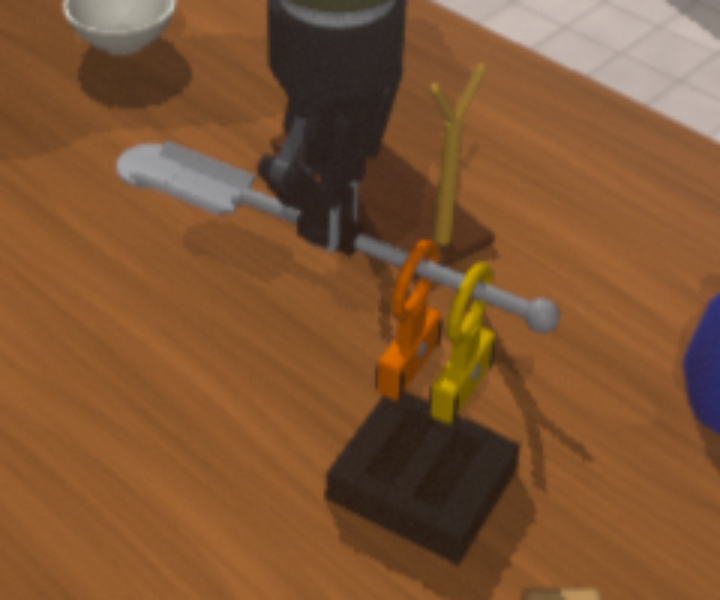

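Both clips hang on the stem, lifted clear of the tray together. I'll check the stem tilt and compute the transfer.

```bash
python3 - <<'E'
import pickle;from h import *
d=pickle.load(open("d4.pkl","rb"));X=np.array([-.237,.972,0]);Z=np.array([0,0,1.]);F=np.c_[X,np.cross(Z,X),Z];O=np.array([.4535,-.1365,.1917])
im,dp,p=d["side"];m=mask(im,(0,0,60),(180,90,255));o=m*0;o[225:305,270:430]=m[225:305,270:430]
P=(pts(p,dp,o>0)-O)@F;P=P[(abs(P[:,1])<.02)&(abs(P[:,2])<.03)]
for a,b in((-.152,-.133),(-.12,-.095),(-.09,-.06),(-.05,-.02),(.025,.055)):
    s=P[(P[:,0]>a)&(P[:,0]<b)];print(a,b,len(s),np.median(s,0).round(4) if len(s) else "")
for nm,lo,hi in(("orange",(3,180,100),(18,255,255)),("yellow",(20,130,100),(38,255,255))):
    m=mask(im,lo,hi);o=m*0;o[260:340,355:410]=m[260:340,355:410];Q=(pts(p,dp,o>0)-O)@F;print(nm,np.percentile(Q,3,0).round(4),np.percentile(Q,97,0).round(4))
E
python3 go.py .567 .0775 .215 80.1
```

```text
-0.152 -0.133 98 [-0.1411  0.005   0.0085]
-0.12 -0.095 69 [-0.1093  0.0032  0.0063]
-0.09 -0.06 81 [-0.0759  0.0028  0.0068]
-0.05 -0.02 86 [-0.0351  0.0028  0.0072]
0.025 0.055 72 [0.0405 0.0034 0.007 ]
orange [-0.0717 -0.1741 -0.1935] [0.0202 0.0291 0.0144]
yellow [-0.1032 -0.2147 -0.1706] [0.016  0.0285 0.0148]
t 9.35 shift [ 0.1808  0.1612 -0.024 ] turn [2.000e-02 0.000e+00 2.357e+01] F [-0.5  0.9 -3. ] gap 0.014
```

```bash
python3 -m creep '[[0.003,0.003,-0.004,0,0,0.5],[0.01,0.009,-0.01,0,0,1.5],[0.022,0.019,-0.016,0,0,3],[0.038,0.033,-0.02,0,0,5],[0.056,0.049,-0.024,0,0,7.5],[0.075,0.066,-0.024,0,0,10],[0.094,0.083,-0.024,0,0,12.5],[0.112,0.099,-0.024,0,0,15]]' && python3 go.py .567 .0775 .215 80.1
```

```text
clock: 10.15
tcp_pos: [0.5231, -0.0027, 0.2145]
orientation: [-0.0, 0.716, 0.698, -0.0]
wrist_force: [0.0, 0.4, -3.2]
finger_gap: 0.014
t 10.15 shift [ 0.0813  0.0419 -0.0005] turn [-0.04 -0.02  8.45] F [ 0.   0.4 -3.2] gap 0.014
```

```bash
python3 -m creep '[[0.02,0.01,0,0,0,2],[0.038,0.02,0,0,0,4],[0.053,0.028,0,0,0,6],[0.065,0.034,0,0,0,7.5],[0.074,0.038,0,0,0,8.45],[0.079,0.041,0,0,0,8.45],[0.0813,0.042,0,0,0,8.45],[0.0813,0.042,0,0,0,8.45]]' && python3 go.py .6854 .0569 .215 80.1
```

```text
clock: 10.95
tcp_pos: [0.5666, 0.0764, 0.2145]
orientation: [-0.0, 0.765, 0.644, -0.0]
wrist_force: [-0.6, 1.0, -3.3]
finger_gap: 0.0139
t 10.95 shift [ 0.0009  0.1204 -0.0005] turn [-0.03  0.    0.14] F [-0.6  1.  -3.3] gap 0.0139
```

```bash
python3 -m creep '[[0,0.004,0,0,0,0],[0,0.014,0,0,0,0],[0,0.032,0,0,0,0],[0,0.056,0,0,0,0],[0,0.08,0,0,0,0],[0,0.1,0,0,0,0],[0,0.113,0,0,0,0],[0.001,0.12,0,0,0,0]]' && python3 -m creep '[[0,0,0,0,0,0],[0,0,0,0,0,0],[0,0,0,0,0,0],[0,0,0,0,0,0],[0,0,0,0,0,0],[0,0,0,0,0,0],[0,0,0,0,0,0],[0,0,0,0,0,0]]'
python3 - <<'E'
from workcell import env
import cv2,pickle,numpy as np
d={}
for n in("side","top"):
    p=env.camera_params(n);im,dp=env.read_camera(n);d[n]=(im,dp,p)
pickle.dump(d,open("d5.pkl","wb"))
cv2.imwrite("pics/s5.png",np.hstack([cv2.resize(d["side"][0][110:310,270:450],None,fx=2.2,fy=2.2),cv2.resize(d["top"][0][60:260,240:420],None,fx=2.2,fy=2.2)]))
E
python3 go.py .6854 .0569 .145 80.1
```

```text
clock: 11.75
tcp_pos: [0.6867, 0.0557, 0.214]
orientation: [0.0, 0.765, 0.644, 0.0]
wrist_force: [0.2, 0.7, -3.4]
finger_gap: 0.0136
clock: 12.55
tcp_pos: [0.6851, 0.0569, 0.2149]
orientation: [0.0, 0.765, 0.644, 0.0]
wrist_force: [0.6, 0.9, -3.2]
finger_gap: 0.0136
t 12.65 shift [0.0001 0.0003 0.0698] turn [ 0.   -0.    0.12] F [ 0.4  0.3 -4.1] gap 0.0138
```

View pics/s5.png

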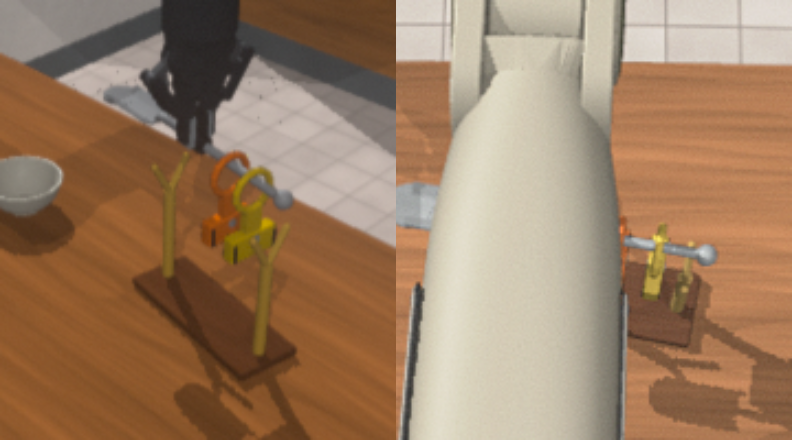

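Run:
```python
import pickle;from h import *
d=pickle.load(open("d5.pkl","rb"));X=np.array([-.172,-.985,0]);Z=np.array([0,0,1.]);F=np.c_[X,np.cross(Z,X),Z];O=np.array([.678,.0145,.149])
for n,(x0,y0,x1,y1) in(("side",(355,150,410,235)),("top",(335,150,400,210))):
    im,dp,p=d[n]
    for nm,lo,hi in(("steel",(0,0,100),(180,60,255)),("orange",(3,190,150),(16,255,255)),("yellow",(24,180,130),(34,255,255))):
        m=mask(im,lo,hi);o=m*0;o[y0:y1,x0:x1]=m[y0:y1,x0:x1];Q=(pts(p,dp,o>0)-O)@F
        Q=Q[(Q[:,2]>-.04)&(abs(Q[:,0])<.125)]
        if len(Q)>5: print(n,nm,len(Q),np.percentile(Q,[3,50,97],axis=0).round(4).tolist())
```

```text
side steel 154 [[-0.0272, -0.0088, 0.0692], [0.0686, -0.0025, 0.0735], [0.1049, 0.0107, 0.0793]]
side orange 69 [[0.0108, -0.0277, 0.0057], [0.0189, -0.0148, 0.0388], [0.0239, 0.0085, 0.0809]]
side yellow 112 [[0.0503, -0.0278, 0.0035], [0.0564, -0.009, 0.0083], [0.0603, 0.0233, 0.0788]]
top steel 616 [[0.0219, -0.1871, 0.0701], [0.0327, -0.1381, 0.537], [0.1019, 0.0027, 0.5472]]
```

```bash
python3 -m creep '[[-0.002,0,0.005,0,0,0],[-0.004,0,0.012,0,0,0],[-0.005,0,0.022,0,0,0],[-0.005,0,0.032,0,0,0],[-0.005,0,0.042,0,0,0],[-0.005,0,0.05,0,0,0],[-0.005,0,0.054,0,0,0],[-0.005,0,0.054,0,0,0]]' && python3 -m creep '[[0,0,0.003,0,0,0],[0,0,0.006,0,0,0],[0,0,0.009,0,0,0],[0,0,0.011,0,0,0],[0,0,0.013,0,0,0],[0,0,0.013,0,0,0],[0,0,0.013,0,0,0],[0,0,0.013,0,0,0]]' && python3 go.py .6854 .0569 .145 80.1
```

```text
clock: 13.45
tcp_pos: [0.6838, 0.052, 0.1598]
orientation: [-0.001, 0.765, 0.644, -0.001]
wrist_force: [-0.9, 0.2, -3.1]
finger_gap: 0.0137
clock: 14.25
tcp_pos: [0.6844, 0.0519, 0.148]
orientation: [0.0, 0.765, 0.644, 0.0]
wrist_force: [0.6, 0.3, -2.6]
finger_gap: 0.0136
t 14.25 shift [0.0051 0.0002 0.003 ] turn [ 0.02 -0.01  0.11] F [ 0.6  0.3 -2.6] gap 0.0136
```

```bash
python3 -m creep '[[0,0,0.001,0,0,0],[0,0,0.001,0,0,0],[0,0,0.002,0,0,0],[0,0,0.002,0,0,0],[0,0,0.003,0,0,0],[0,0,0.003,0,0,0],[0,0,0.003,0,0,0],[0,0,0.003,0,0,0]]'
python3 - <<'E'
from workcell import env
import cv2,pickle,numpy as np
d={}
for n in("side","top"):
    p=env.camera_params(n);im,dp=env.read_camera(n);d[n]=(im,dp,p)
pickle.dump(d,open("d6.pkl","wb"))
cv2.imwrite("pics/s6.png",cv2.resize(d["side"][0][130:300,290:450],None,fx=3.5,fy=3.5))
print(env.get_state()["wrist_force"],env.get_state()["tcp_pos"])
E
```

```text
clock: 15.05
tcp_pos: [0.6844, 0.0519, 0.1449]
orientation: [0.0, 0.765, 0.644, 0.0]
wrist_force: [0.2, -0.6, -1.5]
finger_gap: 0.0137
[ 0.72957738  0.92774804 -2.66784982] [0.68444911 0.05187    0.14493456]
```

View pics/s6.png

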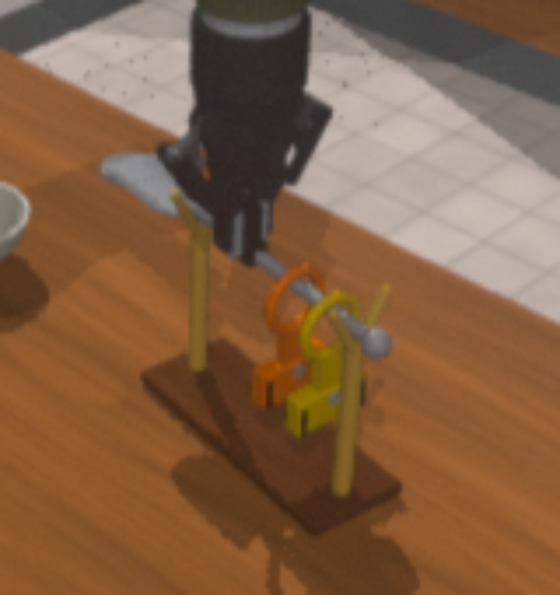

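The stem is between the prongs of both forks and the clips hang between them. It isn't loaded on the forks yet, so I'll lower further while watching force.

```bash
for i in 1; do python3 -m creep '[[0,0,0.0005,0,0,0],[0,0,0.001,0,0,0],[0,0,0.0015,0,0,0],[0,0,0.002,0,0,0],[0,0,0.002,0,0,0],[0,0,0.002,0,0,0],[0,0,0.002,0,0,0],[0,0,0.002,0,0,0]]'; done
python3 - <<'E'
import pickle;from h import *
d=pickle.load(open("d6.pkl","rb"));X=np.array([-.172,-.985,0]);Z=np.array([0,0,1.]);F=np.c_[X,np.cross(Z,X),Z];O=np.array([.678,.0145,.149])
for n,(x0,y0,x1,y1) in(("side",(355,195,410,240)),("top",(335,150,400,210))):
    im,dp,p=d[n]
    for nm,lo,hi in(("steel",(0,0,100),(180,60,255)),("orange",(3,190,150),(16,255,255)),("yellow",(24,180,130),(34,255,255))):
        m=mask(im,lo,hi);o=m*0;o[y0:y1,x0:x1]=m[y0:y1,x0:x1];Q=(pts(p,dp,o>0)-O)@F
        Q=Q[(Q[:,2]>-.11)&(abs(Q[:,0])<.125)&(abs(Q[:,2])<.05)]
        if len(Q)>5: print(n,nm,len(Q),np.percentile(Q,[3,50,97],axis=0).round(4).tolist())
E
```

```text
clock: 15.95
tcp_pos: [0.6847, 0.0519, 0.1438]
orientation: [0.001, 0.765, 0.644, 0.001]
wrist_force: [-1.1, -1.0, 5.8]
finger_gap: 0.0134
side steel 110 [[-0.0083, -0.0092, -0.0008], [0.0792, -0.003, 0.004], [0.1111, 0.0027, 0.0087]]
side orange 49 [[0.0175, -0.0256, -0.0324], [0.0233, -0.0082, 0.002], [0.0268, 0.0076, 0.0114]]
side yellow 44 [[0.0579, -0.0249, -0.0348], [0.0609, -0.0151, 0.0015], [0.0624, 0.0031, 0.0117]]
top steel 189 [[0.0299, -0.0085, -0.0], [0.0805, -0.0024, 0.005], [0.1099, 0.0048, 0.0111]]
```

```bash
python3 -m creep '[[0,0,0,0,0,0],[0,0,0,0,0,0],[0,0,0,0,0,0],[0,0,0,0,0,0],[0,0,0,0,0,0],[0,0,0,0,0,0],[0,0,0,0,0,0],[0,0,0,0,0,0]]' 0.045 && python3 -m creep '[[0,0,-0.005,0,0,0],[0,0,-0.015,0,0,0],[0,0,-0.03,0,0,0],[0,0,-0.05,0,0,0],[0,0,-0.075,0,0,0],[0,0,-0.1,0,0,0],[0,0,-0.115,0,0,0],[0,0,-0.12,0,0,0]]' && python3 go.py .55 .09 .30 80.1
```

```text
clock: 16.75
tcp_pos: [0.6843, 0.0519, 0.1428]
orientation: [0.0, 0.765, 0.644, 0.0]
wrist_force: [-0.7, 1.0, 0.3]
finger_gap: 0.0451
clock: 17.55
tcp_pos: [0.6853, 0.0519, 0.2663]
orientation: [0.002, 0.765, 0.644, 0.002]
wrist_force: [-0.0, 0.6, -0.0]
finger_gap: 0.0449
t 17.55 shift [ 0.0146 -0.1396 -0.0344] turn [ 0.28 -0.04  0.11] F [-0.   0.6 -0. ] gap 0.0449
```

```bash
python3 -m creep '[[0,-0.01,-0.01,0,0,0],[0.005,-0.03,-0.02,0,0,0],[0.01,-0.06,-0.034,0,0,0],[0.0146,-0.1,-0.034,0,0,0],[0.0146,-0.13,-0.034,0,0,0],[0.0146,-0.14,-0.034,0,0,0],[0.0146,-0.14,-0.034,0,0,0],[0.0146,-0.14,-0.034,0,0,0]]' && python3 -m creep '[[0.04,0,0,0,0,0],[0.08,0,0,0,0,0],[0.12,0,0,0,0,0],[0.15,0,0,0,0,0],[0.15,0,0,0,0,0],[0.15,0,0,0,0,0],[0.15,0,0,0,0,0],[0.15,0,0,0,0,0]]'
python3 - <<'E'
from workcell import env
from h import *
import pickle
d={}
for n in("side","top"):
    p=env.camera_params(n);im,dp=env.read_camera(n);d[n]=(im,dp,p)
pickle.dump(d,open("d7.pkl","wb"))
cv2.imwrite("pics/s7.png",np.hstack([cv2.resize(d["side"][0][110:310,270:450],None,fx=2.2,fy=2.2),cv2.resize(d["top"][0][60:260,220:400],None,fx=2.2,fy=2.2)]))
X=np.array([-.172,-.985,0]);Z=np.array([0,0,1.]);F=np.c_[X,np.cross(Z,X),Z];O=np.array([.678,.0145,.149])
for n,(x0,y0,x1,y1) in(("side",(300,150,410,250)),("top",(225,130,400,225))):
    im,dp,p=d[n]
    for nm,lo,hi in(("steel",(0,0,100),(180,60,255)),("sleeve",(0,0,0),(180,255,60)),("orange",(3,190,150),(16,255,255)),("yellow",(24,180,130),(34,255,255))):
        m=mask(im,lo,hi);o=m*0;o[y0:y1,x0:x1]=m[y0:y1,x0:x1];Q=(pts(p,dp,o>0)-O)@F
        Q=Q[(abs(Q[:,0])<.22)&(abs(Q[:,1])<.04)&(abs(Q[:,2])<.05)]
        if len(Q)>5: print(n,nm,len(Q),np.percentile(Q,[3,50,97],axis=0).round(4).tolist())
        if nm=="steel":
            s=Q[(Q[:,0]>-.01)&(Q[:,0]<.08)|(Q[:,0]<-.063)&(Q[:,0]>-.095)]
            if len(s)>9:print("  axis dir",line(s)[1][0].round(3))
E
```

```text
clock: 18.35
tcp_pos: [0.5494, 0.0899, 0.2968]
orientation: [0.0, 0.765, 0.644, 0.0]
wrist_force: [-1.1, -0.3, 0.8]
finger_gap: 0.0449
clock: 19.15
tcp_pos: [0.5747, 0.2367, 0.2968]
orientation: [0.0, 0.765, 0.644, -0.0]
wrist_force: [-0.8, 0.2, 0.4]
finger_gap: 0.0453
side steel 436 [[-0.1885, -0.0207, -0.0095], [-0.1258, -0.0023, -0.0041], [0.1082, 0.0189, 0.0065]]
  axis dir [ 1.    -0.002 -0.003]
side sleeve 74 [[-0.0512, -0.0099, -0.0043], [-0.0344, -0.0069, 0.005], [-0.0187, 0.0015, 0.008]]
side orange 56 [[0.0193, -0.0243, -0.0339], [0.0225, -0.0065, 0.0013], [0.0256, 0.009, 0.0116]]
side yellow 44 [[0.0571, -0.025, -0.037], [0.0599, -0.0137, -0.0024], [0.0627, 0.0032, 0.0098]]
top steel 1147 [[-0.189, -0.021, -0.0109], [-0.1278, -0.0014, -0.0037], [0.1021, 0.0188, 0.0081]]
  axis dir [ 1.    -0.004 -0.   ]
top sleeve 144 [[-0.0545, -0.0097, -0.0038], [-0.0364, -0.0039, 0.0072], [-0.0189, 0.0046, 0.0105]]
```

View pics/s7.png

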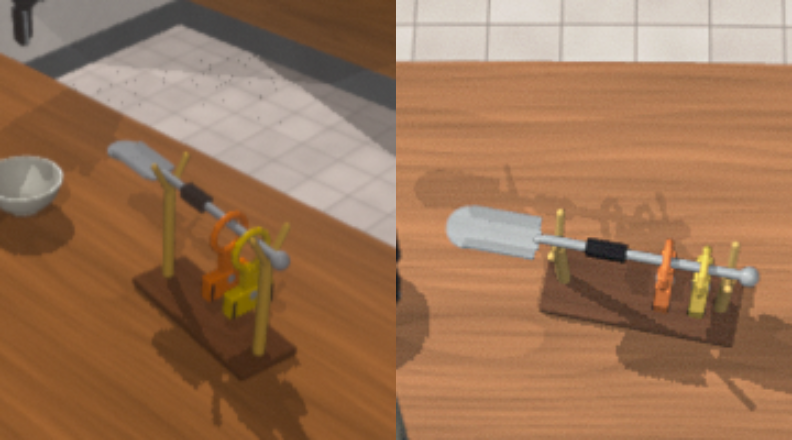

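The shoehorn sits in both forks, with both clips hanging between them and the arm clear. I'll let it settle, check for movement, then hand in.

```bash
python3 -m creep '[[0,0,0,0,0,0],[0,0,0,0,0,0],[0,0,0,0,0,0],[0,0,0,0,0,0],[0,0,0,0,0,0],[0,0,0,0,0,0],[0,0,0,0,0,0],[0,0,0,0,0,0]]' && python3 -m creep '[[0,0,0,0,0,0],[0,0,0,0,0,0],[0,0,0,0,0,0],[0,0,0,0,0,0],[0,0,0,0,0,0],[0,0,0,0,0,0],[0,0,0,0,0,0],[0,0,0,0,0,0]]' >/dev/null
python3 - <<'E'
from workcell import env
from h import *
import pickle
f=[pickle.load(open("d7.pkl","rb"))["side"][0]]+[env.read_camera("side")[0] for _ in range(3)]
for im in f:
    r=[]
    for lo,hi in(((3,190,150),(16,255,255)),((24,180,130),(34,255,255))):
        m=mask(im[200:260,355:405],lo,hi);v,u=np.nonzero(m);r+=[len(u),u.mean().round(2),v.mean().round(2)]
    print(r)
print(env.hand_in())
E
```

```text
clock: 20.05
tcp_pos: [0.5743, 0.238, 0.2968]
orientation: [-0.0, 0.765, 0.644, 0.0]
wrist_force: [-1.1, 0.5, -0.5]
finger_gap: 0.0451
[78, np.float64(17.03), np.float64(18.77), 90, np.float64(24.51), np.float64(33.28)]
[77, np.float64(17.23), np.float64(18.05), 90, np.float64(24.58), np.float64(33.6)]
[79, np.float64(17.2), np.float64(18.11), 93, np.float64(24.37), np.float64(33.54)]
[79, np.float64(17.23), np.float64(18.28), 89, np.float64(24.2), np.float64(33.46)]
the job is handed in; nothing more can be done
None
```

I gripped the shoehorn by its sleeve, threaded both clips and lifted them off the tray together. I then lowered the stem into both forks, let go and moved the arm clear. I handed the job in at about 21 s of the 61 s allowed; no verdict is reported.

**Last camera checks, in the rest frame:**
- **Shoehorn:** the sleeve centre is about 36 mm from the midpoint (allowed 23 to 63 mm). The stem is within about 0.3° of the fork line, and its sideways and height offsets are a few millimetres.
- **Clips:** the orange eye is at about x = +22 mm and the yellow at about +60 mm, both on the stem and between the forks (allowed ±79 mm).
- **At rest:** the clips' image positions changed by less than 0.4 pixel over the last three frames, which is about noise level.

**What I did not check:** I did not measure the bystanders at the end. The arm kept well clear of them, and I saw no unexpected forces.

**Disagreements:** the top and side cameras differed by about 2 mm on where the rest is. The finger opening read 14 mm on the 16 mm sleeve, but the grip held.

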